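# Press a jammed sleeve out of a dry-bath block

## Task

A thin plastic reducing sleeve has jammed in one bore of the aluminium heating block that lies upside down on the clearing stand. Take the push-out drift from its rack, feel its tip into the small hole over the jammed sleeve and press the sleeve out, slowly and steadily, until it drops into the catch tray; the sleeve is to be used again, so never push it harder than 25 N (it resists more the faster it is pushed), and only touch the block lightly while feeling for the hole. Then stand the drift back in either hole of its rack, hanging by its handle, and let go; leave the rest of the bench undisturbed.

Things in the scene. Friction and masses are not known exactly. Their poses are not given: they have to be found in the camera images.
- drift: push-out drift: straight round steel rod, 10 mm thick, 95 mm long, under a round grooved aluminium handle 26 mm thick, 56 mm long; 0.11 to 0.18 kg. Origin: centre of the rod's tip; +z from tip to handle (handle at z = 95 to 151 mm). The tip is flat. It hangs upright in hole a of the rack, its handle's underside resting on the rack's top, its tip 10 mm above the bench
- drift_handle (a point): middle of the drift's handle, on its axis, 123 mm above its tip
- sleeve: jammed reducing sleeve: white plastic cup 26 mm in diameter, 32 mm long, wall 3 mm, two rubber rings round it, 24 to 39 g, mouth down in a bore of the block. Origin: centre of the outer face of its closed end, which faces up under the push-out hole, 9 to 13 mm below the block's top face; the cup extends to z = -32 mm. It sits pressed over to one side, 2 to 3.3 mm off the axis of its bore and hole
- sleeve_mouth (a point): centre of the sleeve's open end. How it is held: rubber rings swollen by oil. It takes about 8 to 12 N to move it slowly, plus 2.5 N for each mm/s of speed; after the first 7 to 12 mm of travel 6 to 9 N, plus 0.5 N for each mm/s. After 25 to 30 mm of travel (closed end 38 to 40 mm below the block's top) it lets go and drops. More than 25 N from the drift cracks it
- stand: fixed clearing stand: aluminium frame plate 130 (x) by 122 (y) mm with a window, on four round posts; plate top 62 mm above the bench. The heating block lies on it, the catch tray stands under it. Origin: on the bench under the stand's centre, z up
- deck (a point): nominal middle of the block's top face, 117 mm above the bench; axes as the stand. Aluminium block 95 (x) by 85 by 55 mm, fixed, laid by hand: up to 3 mm off in x and y, 0.02 rad in yaw. Four bores, 33 mm wide, 47 mm deep, open below, centred at x, y = +-20 mm; above each, through the 8 mm bottom that now faces up, a straight 11.6 mm push-out hole. Sleeve: bore at (+20, +20), by the dark thermometer well; the rest are empty
- tray (a point): centre of the floor of the grey catch tray under the block, 3 mm above the bench; the tray is 90 (x) by 86 (y) by 24 mm high with 3 mm walls, part of the stand
- rack: fixed white plastic tool rack, open below its top plate. Origin: on the bench under its centre, z up. Top plate 60 (x) by 110 (y) mm, 8 mm thick, top face 105 mm above the bench, with two 16 mm through holes a and b
- rack_hole_a (a point): centre of rack hole a at the plate's top face, at y = +28 mm of the rack; the drift hangs here at the start
- rack_hole_b (a point): centre of rack hole b at the plate's top face, at y = -28 mm of the rack; empty
- tube_rack: bystander: pink micro-tube rack with tubes, 100 by 190 by 58 mm, left of the work. Origin: centre of its underside
- oil_bottle: bystander: amber bottle, 56 mm in diameter, 125 mm high, beyond the work. Origin: centre of its underside
- tip_box: bystander: closed pipette-tip box, 85 by 125 by 85 mm, right of the rack. Origin: centre of its underside

How it is judged:
On the way, in this order (a step that is already met when the one before it is completed fails the run):
1. the drift's rod, through the push-out hole, presses on the sleeve (contact force between drift_c0 and sleeve above 3 N), for 0.2 s.
2. the sleeve has dropped clear of the block into the catch tray (x of sleeve in the frame of stand between -0.045 and 0.045 m and y of sleeve in the frame of stand between -0.043 and 0.043 m and z of sleeve in the frame of stand below 0.045 m), for 0.1 s.
At the end, for the whole second after the job is handed in: The sleeve lies at rest in the catch tray (its origin within the tray's 90 by 86 mm and lower than 45 mm above the bench), and the drift hangs at rest in either hole of the rack: tip within 10 mm of the hole's axis in x and y and 6 to 14 mm above the bench, tilted less than 0.12 rad, released (all of step 2 and linear speed of each of sleeve, drift below 0.03 m/s and angle between drift's own z axis and vertical below 0.12 rad and z of drift in the frame of rack between 0.006 and 0.014 m and x of drift in the frame of rack between -0.01 and 0.01 m and (y of drift in the frame of rack between -0.038 and -0.018 m or y of drift in the frame of rack between 0.018 and 0.038 m)); the robot touches nothing.
It fails at once if the drift pushes the sleeve with more than 25 N (contact force between drift_c0 and sleeve above 25 N).
It fails at once if the drift's rod is pressed on the block or anything else with more than 30 N (contact force between drift_c0 and anything else above 30 N).
It fails at once if the tube rack is moved by more than 20 mm (distance of tube_rack from where it was at the start of the episode above 0.02 m).
It fails at once if the bottle is moved by more than 20 mm (distance of oil_bottle from where it was at the start of the episode above 0.02 m).
It fails at once if the tip box is moved by more than 20 mm (distance of tip_box from where it was at the start of the episode above 0.02 m).
It also fails if it takes over 72 s, if anything falls off the work surface, if the arm or the gripper's body presses on something with over 40 N, if the wrist force passes 120 N, or if a joint passes its speed limit or range.

## Robot

A 7-joint arm with a two-finger parallel gripper is mounted at the origin on the work surface. World frame = base frame: x ahead of the robot, y to its left, z up, the work surface at z = 0. Lengths are in m, angles in rad, forces in N, time in s.
With the tool pointing down it reaches from about 0.35 to 0.9 m from the base axis. Payload 19.9 kg.
Tool frame: the origin (TCP) lies between the finger pads; the fingertips stand manip.tip_extent ahead of it and the grasp point (between the pads) lies 2 mm behind it (manip.tip_extent is the distance from the TCP to the fingertips, in m); z points along the fingers, y is the direction in which the jaws open and shut (so a half turn about z gives the same grasp; the last joint's range is limited). The gripper opens to 85 mm and grips with 20 to 120 N. Pads are 22 mm wide; open, the fingers measure 114 mm over their backs; the gripper's body (76 mm by 85 mm) begins 54 mm behind the grasp point. The pads swing forward as they close: fully open they stand 13 mm farther back than shut.
Start: joints at [1.228, 0.417, -0.01, 1.614, 0.005, 1.111, -0.053], TCP at [0.186, -0.597, 0.248] pointing down, gripper open.
Joint ranges: [-2.81, 2.81], [-0.39, 2.02], [-1.27, 1.25], [0.06, 2.57], [-1.19, 4.33], [0.19, 2], [-2.82, 2.82]. Speed limits (rad/s): [1.89, 1.89, 2.39, 2.39, 3.01, 3.01, 3.01].

## Interface

Orientations are given as a rotation vector (axis times angle).
In Python, from workcell import manip gives the robot as it stands.
- The arm moves only by the tool carry_out, never from a script. Its argument "steps" is one flat list of numbers, 4 for each row, row after row: the shift along the world's x, y, z in units of 25 mm (1.0 is 25 mm), then the turn about the world's z in units of 5 degrees (1.0 is 5 degrees). In form: [x, y, z, yaw, x, y, z, yaw, ...]. A call has 1 to 20 rows; each row is the pose to reach, as a shift and turn from the pose commanded when the call began; what a row does not reach only later rows make up. A row lasts 1/12 s, in which the tool goes at most 41.7 mm and 7.16 degrees, less where a joint would pass 70% of its speed; a pose out of reach is approached as far as the arm can. A call with a gripper value outside its range is refused whole. "grip" is the gripper's target within -1 to 1 (fully open at 1, half-way at 0, shut at -1), set as the call begins (left out, the last holds). The fingers move at their own pace and stop on an object; "newtons" is the grip in N (left out, the last holds). Time passes only in rows, so rows that repeat a pose let the fingers close. It gives the time, the measured TCP pose, the force and the opening at its end, in the units of the state.
- manip.get_obs(): the state, without advancing time (a new reading comes with each control period).
- manip.capture(name): name is "scene" or "top" or "wrist"; returns a dict with "frame" (400x640x3 uint8, red, green, blue), "z_map" (400x640 float32, m along the optical axis (not along the pixel's ray), 0 where there is no reading), "camera_matrix" (3x3 intrinsics, pixels), "cam_to_world" (4x4, takes a point from camera to world coordinates). Camera axes: x right, y down, z forward; pixel columns grow to the right and rows downward; lengths in m; the calibration is good to about 2 mm. A picture is of the moment at which its call begins.
- manip.close_job(): hands the job in, once; it reports no verdict.
Trained networks look in a picture, given as the dict that the camera call returned (one of the last four; its "shot" number tells which), for a name from the list of things; names that differ only in an ending like _2 or _b are one class to them, and where a whole thing is asked for, a point or a joint stands for the part that bears it (a point fixed in the world has none). Each returns a list of dicts, best first, with "conf" (0 to 1); they miss things now and then, are a little off and sometimes report something else, mostly with a low value. They report only what shows in the picture. A call takes as long as a camera call.
- manip.boxes_of(picture, target): "centre" ([column, row] in pixels, amid what is visible of it).
- manip.trace(picture, target): "mask" (400x640 bool, what is visible of it) and "centre" ([column, row] in pixels, amid what is visible of it).
The state is a dict: "t": time; "joints": joint angles; "joint_velocities": joint speeds; "effort": joint torques, N m; "tool_pos": TCP position; "tcp_rot": TCP orientation; "wrist_force": force on the tool from outside, world axes, zero at the start; "ft_torque": the same for the moment, N m; "finger_gap": opening from 0.0 (shut) to 1.0 (fully open).
Only numpy, scipy, OpenCV 4.12 (cv2) and the standard library are available. Lean on these libraries where they do the work, as an engineer would, in place of code of your own. Each camera call takes 0.05 s, during which the arm holds its last target. There are 200 camera calls.

## Working session

There is one attempt and no reset: what is moved stays moved. The work goes in short steps, Python scripts to look and compute and a tool call to move; the robot and the scene stay as the last step left them, time stands still between calls to the robot, and variables do not carry over. Pictures are saved under pics/ and viewed, on a budget of 10 in all, crops included, one or two more only if the job needs it, and the job is handed in when it is done.

Besides the shell and the picture viewer there is one more tool, called after "Call:" as name(argument=value, ...), one argument or row to a line, values as JSON. carry_out: Moves the arm, as the interface text tells. Its arguments: {"type":"object","properties":{"steps":{"type":"array","items":{"type":"number"}},"grip":{"type":"number"},"newtons":{"type":"number"}},"required":["steps"]}

```bash
mkdir -p pics; cat > h.py <<'E'
import numpy as np, cv2
from workcell import manip
def px2w(p,uv,d=None):
    u,v=uv; K=p["camera_matrix"]; T=np.array(p["cam_to_world"])
    if d is None:
        z=p["z_map"][max(0,int(v)-1):int(v)+2,max(0,int(u)-1):int(u)+2]; z=z[z>0]; d=np.median(z) if len(z) else 0
    c=np.array([(u-K[0][2])/K[0][0]*d,(v-K[1][2])/K[1][1]*d,d,1]); return (T@c)[:3]
def cloud(p):
    K=np.array(p["camera_matrix"]);T=np.array(p["cam_to_world"]);z=p["z_map"]
    v,u=np.mgrid[0:400,0:640]
    P=np.stack([(u-K[0,2])/K[0,0]*z,(v-K[1,2])/K[1,1]*z,z],-1)
    P=P@T[:3,:3].T+T[:3,3]; P[z<=0]=np.nan; return P
def onplane(p,uv,h):
    a=px2w(p,uv,1.0);o=np.array(p["cam_to_world"])[:3,3]; return o+(a-o)*(h-o[2])/(a-o)[2]
def save(p,n): cv2.imwrite("pics/"+n+".png",np.ascontiguousarray(p["frame"][:,:,::-1]))
E
cat > a.py <<'E'
from h import *
o=manip.get_obs();print({k:np.round(v,3) for k,v in o.items()},manip.tip_extent)
ims=[]
for n in ["scene","top"]:
    p=manip.capture(n);save(p,n+"1");ims.append(p["frame"])
    for t in ["drift","drift_handle","stand","rack","sleeve","deck","rack_hole_b","tube_rack","oil_bottle","tip_box"]:
        try:
            r=manip.trace(p,t)
            for q in r[:2]:
                m=q["mask"];P=cloud(p)[m];P=P[~np.isnan(P[:,0])]
                print(n,t,round(q["conf"],2),np.round(q["centre"]),np.round(px2w(p,q["centre"]),3),np.round(np.percentile(P,[2,98],axis=0),3).tolist())
        except Exception as e: print(t,e)
cv2.imwrite("pics/both.png",cv2.resize(np.vstack(ims)[:,:,::-1],(480,600)))
E
python3 a.py
```

```text
{'t': np.float64(0.0), 'joints': array([ 1.228,  0.418, -0.01 ,  1.614,  0.005,  1.111, -0.053]), 'joint_velocities': array([-0.   ,  0.001,  0.001, -0.001, -0.001,  0.001, -0.001]), 'effort': array([-1.0000e-03, -8.6444e+01,  6.7900e-01, -4.3489e+01,  1.9000e-02,
        8.0000e-03,  0.0000e+00]), 'tool_pos': array([ 0.186, -0.596,  0.248]), 'tcp_rot': array([-3.105, -0.472,  0.   ]), 'wrist_force': array([-0.179,  0.897, -0.059]), 'ft_torque': array([ 0.026, -0.015, -0.057]), 'finger_gap': np.float64(0.999)} 0.017
scene drift 0.46 [255. 174.] [ 0.558 -0.255  0.147] [[0.323, -0.264, 0.001], [0.562, -0.213, 0.164]]
scene drift_handle 0.73 [252. 177.] [ 0.552 -0.262  0.134] [[0.54, -0.264, 0.022], [0.562, -0.24, 0.164]]
scene stand 0.61 [367. 191.] [0.554 0.141 0.004] [[0.505, 0.07, -0.001], [0.639, 0.216, 0.069]]
scene rack 0.7 [252. 199.] [ 0.477 -0.266 -0.004] [[0.441, -0.339, -0.002], [0.598, -0.217, 0.109]]
scene deck 0.62 [369. 189.] [0.62  0.122 0.058] [[0.513, 0.074, -0.001], [0.637, 0.205, 0.069]]
scene rack_hole_b 0.7 [248. 205.] [ 0.521 -0.284  0.003] [[0.499, -0.338, -0.0]
[... 810 characters left out ...]
574, 0.489, 0.059]]
top stand 0.72 [269. 238.] [0.532 0.104 0.069] [[0.491, 0.075, 0.014], [0.633, 0.219, 0.071]]
top rack 0.73 [394. 234.] [ 0.539 -0.28   0.104] [[0.504, -0.333, -0.001], [0.592, -0.217, 0.112]]
top deck 0.72 [256. 240.] [0.523 0.138 0.118] [[0.491, 0.072, -0.003], [0.636, 0.222, 0.118]]
top rack_hole_b 0.56 [392. 233.] [ 0.54  -0.277  0.103] [[0.507, -0.333, 0.001], [0.589, -0.217, 0.11]]
top tube_rack 0.6 [175. 244.] [0.516 0.399 0.047] [[0.466, 0.305, 0.014], [0.573, 0.49, 0.059]]
top oil_bottle 0.9 [292. 167.] [0.751 0.03  0.086] [[0.745, 0.0, 0.013], [0.79, 0.05, 0.128]]
top tip_box 0.77 [464. 226.] [ 0.562 -0.502  0.084] [[0.522, -0.566, 0.014], [0.607, -0.444, 0.09]]
```

```bash
cat > b.py <<'E'
from h import *
from scipy import ndimage
p=manip.capture("top");C=cloud(p)
for nm,z0,z1,x,y in [("handle",.155,.17,(.5,.6),(-.3,-.2)),("rackplate",.098,.112,(.45,.65),(-.36,-.19)),("block",.11,.122,(.45,.68),(.04,.25)),("standplate",.055,.07,(.45,.68),(.04,.25))]:
    m=(C[...,2]>z0)&(C[...,2]<z1)&(C[...,0]>x[0])&(C[...,0]<x[1])&(C[...,1]>y[0])&(C[...,1]<y[1])
    P=C[m]; r=cv2.minAreaRect((P[:,:2]*1000).astype(np.float32)); print(nm,m.sum(),P.mean(0).round(4),np.round(r[0],1),np.round(r[1],1),round(r[2],2),P[:,2].min().round(4),P[:,2].max().round(4))
i=p["frame"][160:320,200:440];cv2.imwrite("pics/top_c.png",cv2.resize(i[:,:,::-1],(800,533),interpolation=cv2.INTER_CUBIC))
E
python3 b.py
```

```text
handle 56 [ 0.5437 -0.2504  0.1605] [ 543.5 -251.2] [20.7 24. ] 3.58 0.1552 0.1665
rackplate 590 [ 0.5507 -0.2801  0.1042] [ 550.5 -277.9] [ 60.2 110.5] 14.27 0.098 0.1117
block 809 [0.564  0.1458 0.1164] [564.7 146.3] [95.7 84.8] 67.94 0.11 0.122
standplate 658 [0.5552 0.1407 0.0619] [563.1 146.7] [130.9 122.2] 68.86 0.0552 0.0699
```

View pics/both.png

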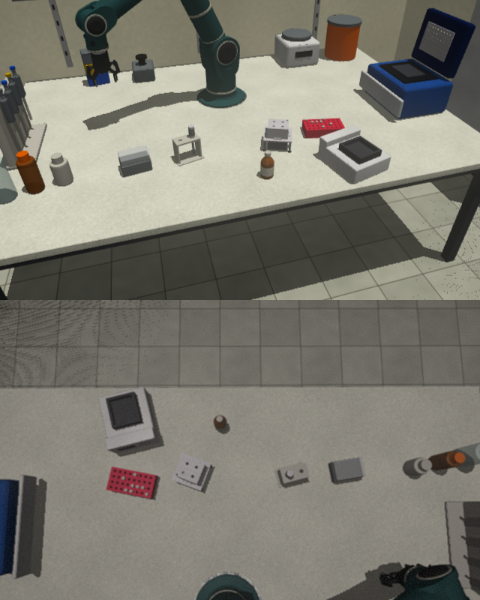

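View pics/top_c.png

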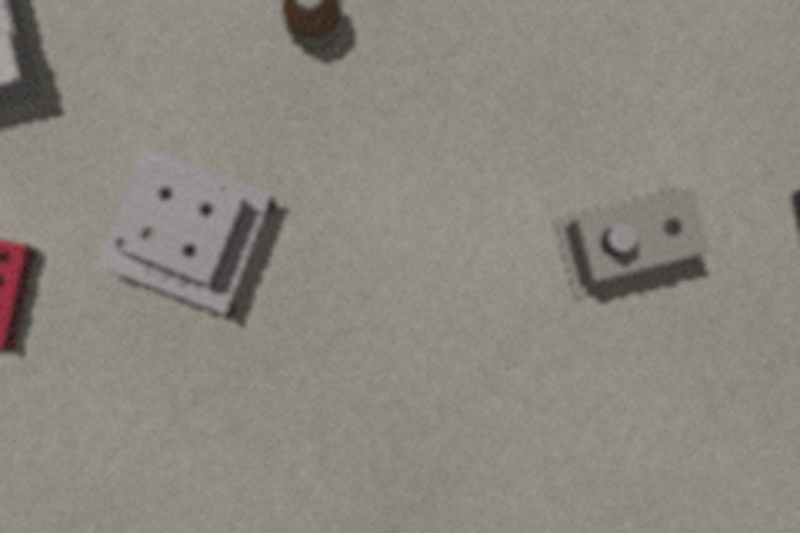

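The top view shows the block's four holes. The light one, at crop (146,233) beside the dark well at (120,242), is the jammed one, which agrees with (+20,+20) at 68° yaw. The handle stands in the left rack hole at crop (622,240), and hole b is at (673,227). I'm moving above the drift for a closer look.

Call:
carry_out(
  steps=[1,1,0,0,2.2,2.1,0,0,3.4,3.3,0,0,4.6,4.4,0,0,5.8,5.6,0,0,7,6.8,0,0,8.2,8,0,0,9.4,9.1,0,0,10.6,10.3,0,0,11.8,11.4,0,0,13,12.6,0,0,13.8,13.4,0,0,14.3,13.8,0,0,14.3,13.8,0,0,14.3,13.8,0,0,14.3,13.8,0,0],
  grip=1,
  newtons=100,
)

```text
t: 2.48
tool_pos: [0.5426, -0.2526, 0.2482]
tcp_rot: [3.106, 0.471, -0.001]
wrist_force: [0.1, -0.1, 0.7]
finger_gap: 0.999
```

```bash
cat > c.py <<'E'
from h import *
o=manip.get_obs();print(o["t"],o["tool_pos"].round(4),o["tcp_rot"].round(3),o["joints"].round(2),o["finger_gap"].round(3))
p=manip.capture("wrist");save(p,"w1");C=cloud(p);T=np.array(p["cam_to_world"]);print(T.round(3),np.array(p["camera_matrix"]).round(1))
for nm,z0,z1 in [("handle",.155,.17),("rackplate",.098,.112)]:
    m=(C[...,2]>z0)&(C[...,2]<z1)&(C[...,0]>.45)&(C[...,0]<.65)&(C[...,1]>-.36)&(C[...,1]<-.19)
    P=C[m]
    if len(P)>5:
        r=cv2.minAreaRect((P[:,:2]*1000).astype(np.float32)); print(nm,m.sum(),np.median(P,0).round(4),np.round(r[0],1),np.round(r[1],1),round(r[2],2))
for t in ["drift","drift_handle"]:
    for q in manip.boxes_of(p,t)[:2]: print(t,q, px2w(p,q["centre"]).round(3))
E
python3 c.py
```

```text
Traceback (most recent call last):
  File "c.py", line 2, in <module>
    o=manip.get_obs();print(o["t"],o["tool_pos"].round(4),o["tcp_rot"].round(3),o["joints"].round(2),o["finger_gap"].round(3))
                                                                                                     ^^^^^^^^^^^^^^^^^^^^^
AttributeError: 'float' object has no attribute 'round'
```

```bash
sed -i 's/o\["finger_gap"\].round(3)/o["finger_gap"]/' c.py; python3 c.py
```

```text
2.4833 [ 0.5426 -0.2526  0.2482] [ 3.106e+00  4.710e-01 -1.000e-03] [ 0.56  0.38 -0.22  1.68  0.09  1.1  -0.96] 0.9994743999086291
[[ 0.296 -0.912 -0.285  0.616]
 [-0.955 -0.283 -0.087 -0.231]
 [-0.001  0.298 -0.955  0.374]
 [ 0.     0.     0.     1.   ]] [[315.5   0.  325.4]
 [  0.  315.5 196. ]
 [  0.    0.    1. ]]
handle 1015 [ 0.5457 -0.2508  0.1616] [ 544.7 -250.9] [25.2 25.4] 70.73
rackplate 6763 [ 0.5574 -0.2851  0.1057] [ 551.  -278.4] [ 60.8 110.4] 14.04
drift {'centre': [323.6, 199.3], 'conf': 0.7} [ 0.55  -0.249  0.162]
drift {'centre': [560.1, 221.5], 'conf': 0.38} [ 0.573 -0.485  0.086]
drift_handle {'centre': [323.1, 197.0], 'conf': 0.9} [ 0.551 -0.249  0.162]
```

View pics/w1.png

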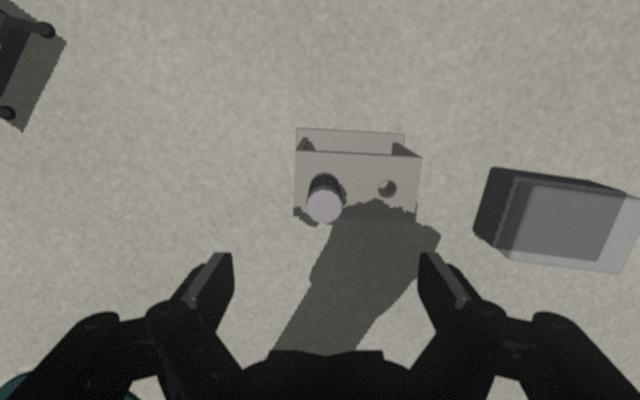

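The wrist view has the handle top at (325,205) and empty hole b at (388,188). Two views put the handle axis at (0.5445, -0.251) with its top at 0.162. I'll descend and grip.

Call:
carry_out(
  steps=[0.08,0.06,-0.6,0,0.08,0.06,-1.4,0,0.08,0.06,-2.2,0,0.08,0.06,-3,0,0.08,0.06,-3.7,0,0.08,0.06,-4.2,0,0.08,0.06,-4.45,0,0.08,0.06,-4.45,0,0.08,0.06,-4.45,0],
  grip=1,
)

```text
t: 3.38
tool_pos: [0.5454, -0.2505, 0.1375]
tcp_rot: [3.106, 0.472, 0.0]
wrist_force: [0.5, 0.5, 0.8]
finger_gap: 1.0
```

Call:
carry_out(
  steps=[0,0,0,0,0,0,0,0,0,0,0,0,0,0,0,0,0,0,0,0,0,0,0,0,0,0,0,0,0,0,0,0,0,0,0,0,0,0,0,0],
  grip=-1,
  newtons=100,
)

```text
t: 4.22
tool_pos: [0.5455, -0.2503, 0.1376]
tcp_rot: [3.106, 0.472, 0.001]
wrist_force: [-2.2, 0.5, 7.4]
finger_gap: 0.283
```

Call:
carry_out(
  steps=[0,0,0.2,0,0,0,0.7,0,0,0,1.5,0,0,0,2.4,0,0,0,3.3,0,0,0,4.2,0,0,0,4.8,0,0,0,5.1,0,0,0,5.1,0,0,0,5.1,0],
)

```text
t: 5.05
tool_pos: [0.5451, -0.2502, 0.2644]
tcp_rot: [3.106, 0.472, -0.0]
wrist_force: [-0.1, -0.2, -1.7]
finger_gap: 0.283
```

Call:
carry_out(
  steps=[0,0.3,0,0,0,1,0,0,0,2,0,0,0,3.2,0,0,0,4.4,0,0,0.1,5.6,0,0,0.1,6.8,0,0,0.1,8,0,0,0.1,9.2,0,0,0.2,10.4,0,0,0.2,11.6,0,0,0.2,12.8,0,0,0.3,14,0,0,0.3,15.2,0,0,0.35,16.1,0,0,0.35,16.7,0,0,0.35,16.9,0,0,0.35,16.9,0,0,0.35,16.9,0,0,0.35,16.9,0,0],
)

```text
t: 6.72
tool_pos: [0.554, 0.1709, 0.2641]
tcp_rot: [3.106, 0.47, -0.001]
wrist_force: [0.2, 0.3, -0.3]
finger_gap: 0.285
```

```bash
cat > d.py <<'E'
from h import *
import sys
o=manip.get_obs();print(o["t"],o["tool_pos"].round(4),o["tcp_rot"].round(3),o["joints"].round(2),o["wrist_force"].round(2),o["finger_gap"])
p=manip.capture("wrist");save(p,sys.argv[1]);C=cloud(p);T=np.array(p["cam_to_world"])
m=(abs(C[...,2]-.117)<.006)&(C[...,0]>.48)&(C[...,0]<.65)&(C[...,1]>.05)&(C[...,1]<.24)
P=C[m]; r=cv2.minAreaRect((P[:,:2]*1000).astype(np.float32)); print("block",m.sum(),np.median(P,0).round(4),np.round(r[0],1),np.round(r[1],1),round(r[2],2))
# project useful points
K=np.array(p["camera_matrix"])
def proj(w): c=np.linalg.inv(T)@np.append(w,1); return (K@c[:3]/c[2])[:2].round(1)
t=o["tool_pos"]; print("tip exp",proj(t-[0,0,.125]),"hole exp",proj([.5537,.1724,.117]))
for n in ["drift","sleeve"]:
    for q in manip.trace(p,n)[:2]: ys,xs=np.where(q["mask"]); print(n,q["conf"],q["centre"],xs.min(),xs.max(),ys.min(),ys.max())
c=proj([.5537,.1724,.117]).astype(int); x0,y0=max(0,c[0]-80),max(0,c[1]-80)
print("crop",x0,y0); cv2.imwrite(f"pics/{sys.argv[1]}c.png",cv2.resize(p["frame"][y0:y0+150,x0:x0+200,::-1],None,fx=4,fy=4,interpolation=cv2.INTER_CUBIC))
E
python3 d.py w2
```

```text
6.7167 [0.554  0.1709 0.2641] [ 3.106e+00  4.700e-01 -1.000e-03] [-0.02  0.35 -0.42  1.7   0.16  1.12 -1.76] [ 0.24  0.26 -0.25] 0.28543420777122913
block 9004 [0.569  0.1464 0.1177] [564.8 146.1] [95.6 85.2] 68.15
tip exp [325. 194.] hole exp [323.4 186.7]
drift 0.83 [327.2, 281.2] 294 358 190 337
drift 0.61 [348.2, 147.7] 269 432 86 191
sleeve 0.68 [347.9, 146.2] 268 433 84 215
crop 243 106
```

View pics/w2c.png

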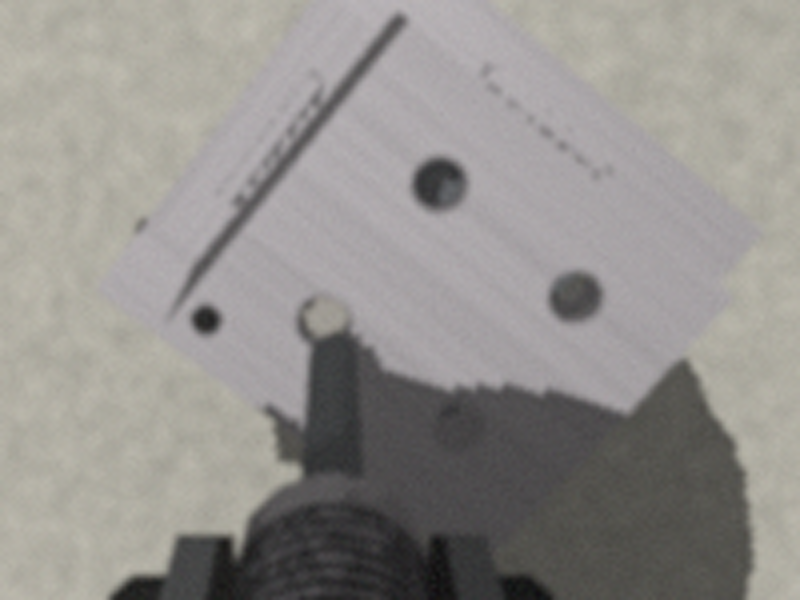

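The light-filled jammed hole is at crop (324,318), beside the dark well at (205,320). The rod tip is just below it at (335,337). I'll refine both numerically.

```bash
cat > e.py <<'E'
from h import *
import sys
from scipy.ndimage import gaussian_filter1d
def run(name):
    o=manip.get_obs();t=o["tool_pos"];tipz=t[2]-.1275
    f=[];
    for _ in range(3): p=manip.capture("wrist"); f.append(p["frame"].astype(float).mean(2))
    save(p,name); g=np.mean(f,0); T=np.array(p["cam_to_world"]);K=np.array(p["camera_matrix"])
    def proj(w): c=np.linalg.inv(T)@np.append(w,1); return (K@c[:3]/c[2])[:2]
    print(o["t"],t.round(4),"tip exp",proj([t[0],t[1],tipz]).round(1))
    # rod sides: at points along rod, dark-vs-bright edges
    for h in [.008,.015,.022,.03,.04]:
        u,v=proj([t[0],t[1],tipz+h]); fr=proj([t[0]+.0047,t[1]+.0015,tipz+h]); v=fr[1]
        row=g[int(round(v))-1:int(round(v))+2].mean(0); d=np.gradient(gaussian_filter1d(row,.8))
        seg=slice(int(u)-14,int(u)+1); l=seg.start+np.argmin(d[seg]); s2=slice(int(u),int(u)+15); r=s2.start+np.argmax(d[s2])
        print("h",h,"row",round(v,1),"exp u",round(u,1),"l/r",l,r,"mid",(l+r)/2, row[int(u)-12:int(u)+14].astype(int))
    # hole: threshold-free, print patch around
    c=proj([.5537,.1724,.117]);print("hole exp",c.round(1))
    x,y=int(c[0]),int(c[1]); print(g[y-11:y+9,x-12:x+14].astype(int))
run(sys.argv[1])
E
python3 e.py w3
```

```text
6.8667 [0.5542 0.1713 0.2645] tip exp [325.5 193.3]
h 0.008 row 190.3 exp u 325.5 l/r 318 333 mid 325.5 [166 166 167 164 156 138 113  92  93 103 103  95  92  87  75  67  68  79
  94 104 123 150 159 159 159 159]
h 0.015 row 192.8 exp u 325.5 l/r 320 335 mid 327.5 [166 166 166 167 166 165 155 124  86  66  65  65  65  65  64  62  60  61
  67  76  86 103 121 143 156 160]
h 0.022 row 195.4 exp u 325.5 l/r 320 336 mid 328.0 [164 164 165 165 164 166 152 113  76  65  65  65  66  65  65  62  60  58
  63  72  79  82  94 112 126 140]
h 0.03 row 198.6 exp u 325.5 l/r 320 339 mid 329.5 [165 164 162 162 163 162 145 101  66  64  66  64  65  64  64  62  59  59
  59  69  76  79  79  79  81  89]
h 0.04 row 202.9 exp u 325.4 l/r 319 332 mid 325.5 [161 162 163 164 165 157 131  88  65  64  65  66  64  64  63  62  58  57
  59  66  78  79  78  78  77  78]
hole exp [324.2 187. ]
[[165 165 164 164 164 162 163 160 162 166 168 169 170 171 169 168 169 170
  166 167 165 166 168 168 168 167]
 [166 165 164 165 165 164 162 162 159 164 164 167 169 170 168 170 169 170
  169 167 166 167 166 167 168 166]
 [167 166 165 
[... 1248 characters left out ...]
87  70  73
   91 117 130 141 155 158 159 159]
 [166 166 167 167 165 158 137 111  87  90 102 102  92  88  83  72  68  67
   77  90  99 120 150 160 159 157]
 [166 166 165 166 166 163 155 136 107  84  80  76  68  66  67  66  63  63
   69  75  85 110 145 158 159 160]
 [164 165 166 166 168 166 163 151 122  88  68  65  63  66  64  64  61  59
   63  70  78  97 124 140 152 159]
 [166 166 166 165 167 168 166 159 127  86  67  64  65  64  65  65  62  61
   63  67  76  84  97 118 144 158]
 [164 166 165 166 165 165 167 155 122  83  64  65  66  65  66  63  62  60
   57  66  73  79  87 106 132 152]
 [162 163 164 165 164 164 165 153 111  74  66  65  65  67  66  66  64  60
   59  63  71  78  82  93 114 127]]
```

Call:
carry_out(
  steps=[0.06,0.1,-0.1,0,0.06,0.1,-0.25,0,0.06,0.1,-0.4,0,0.06,0.1,-0.56,0,0.06,0.1,-0.56,0,0.06,0.1,-0.56,0],
)

```text
t: 7.52
tool_pos: [0.5554, 0.1747, 0.2501]
tcp_rot: [-3.106, -0.472, 0.001]
wrist_force: [-0.1, -0.1, -0.2]
finger_gap: 0.278
```

```bash
cat > f.py <<'E'
from h import *
import sys
o=manip.get_obs();t=o["tool_pos"];f=[]
for _ in range(4): p=manip.capture("wrist"); f.append(p["frame"].astype(float))
g=np.mean(f,0); T=np.array(p["cam_to_world"]);K=np.array(p["camera_matrix"])
def proj(w): c=np.linalg.inv(T)@np.append(w,1); return (K@c[:3]/c[2])[:2]
h=proj([.5543,.1729,.1175]);print(o["t"],t.round(4),o["wrist_force"].round(1),"tip exp",proj([t[0],t[1],t[2]-.1275]).round(1),"hole exp",h.round(1))
x0,y0=int(h[0])-30,int(h[1])-25;print(x0,y0)
print(g.mean(2)[int(h[1])-10:int(h[1])+20,int(h[0])-11:int(h[0])+14].astype(int))
c=cv2.resize(g[y0:y0+45,x0:x0+60,::-1].astype(np.uint8),None,fx=12,fy=12,interpolation=cv2.INTER_CUBIC);cv2.imwrite("pics/"+sys.argv[1]+".png",c)
E
python3 f.py w4
```

```text
7.5167 [0.5554 0.1747 0.2501] [-0.1 -0.1 -0.2] tip exp [325.1 193.3] hole exp [326.8 193.4]
296 168
[[164 164 164 164 165 163 162 161 161 162 164 168 169 169 168 170 169 170
  169 166 166 165 166 166 166]
 [166 165 164 164 165 164 164 162 160 160 162 165 167 167 168 169 168 168
  169 169 167 166 166 165 166]
 [166 167 163 163 164 167 164 164 163 161 158 159 160 163 164 167 168 169
  170 169 169 168 165 166 166]
 [166 166 166 165 163 163 165 164 161 155 150 148 146 148 153 162 165 167
  169 169 170 170 168 166 165]
 [165 168 167 164 165 165 163 158 149 138 138 142 136 126 133 145 153 160
  164 167 169 168 170 167 166]
 [164 165 166 165 166 164 159 144 123 112 125 136 126 108 107 119 126 141
  157 164 168 169 169 168 167]
 [163 164 167 168 167 162 147 122  96  88 105 116 106  87  83  88  97 114
  137 157 165 167 167 169 168]
 [163 163 163 166 165 155 129 102  78  73  79  84  79  72  69  71  79  91
  115 145 163 167 167 167 168]
 [162 162 163 164 160 142 113  87  72  67  67  64  63  63  64  67  73  79
  102 134 158 165 167 167 167]
 [165 162 163 163 156 132  94  73  69  65  66  65  65  
[... 1450 characters left out ...]
64  64  63  63  63  61  58  58  57  64
   74  77  79  78  79  78  78]
 [164 165 164 153 118  78  65  63  63  65  65  65  63  59  58  57  57  63
   74  79  79  77  77  78  77]
 [164 165 166 153 117  79  65  65  63  64  64  64  61  64  59  58  54  62
   76  80  80  77  77  77  77]
 [163 163 165 151 111  75  65  65  66  65  63  64  62  59  59  58  54  62
   74  79  79  79  79  76  76]
 [160 157 153 139 101  67  63  65  63  64  65  65  63  60  60  58  56  62
   74  81  81  79  79  78  78]
 [154 139 127 115  87  65  63  64  63  63  64  64  63  60  59  56  57  61
   72  80  80  80  77  78  79]
 [152 127 104  90  71  62  63  63  63  63  62  62  60  58  57  56  54  61
   71  78  79  79  79  80  79]]
```

View pics/w4.png

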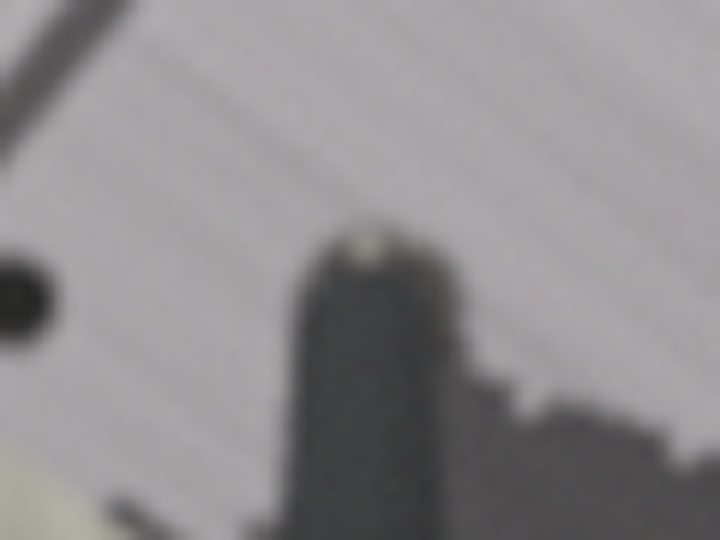

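The rod tip at crop (370,250) overlaps the hole. By the edge profiles it's about 0.7 mm off to one side. I'll correct that and descend gently.

Call:
carry_out(
  steps=[0.01,-0.03,0,0,0.01,-0.03,-0.04,0,0.01,-0.03,-0.08,0,0.01,-0.03,-0.12,0,0.01,-0.03,-0.15,0,0.01,-0.03,-0.17,0,0.01,-0.03,-0.19,0,0.01,-0.03,-0.2,0,0.01,-0.03,-0.21,0,0.01,-0.03,-0.22,0,0.01,-0.03,-0.22,0,0.01,-0.03,-0.22,0],
)

```text
t: 8.72
tool_pos: [0.5558, 0.174, 0.245]
tcp_rot: [-3.106, -0.472, 0.0]
wrist_force: [0.6, -0.5, -1.7]
finger_gap: 0.282
```

Call:
carry_out(
  steps=[0,0,-0.01,0,0,0,-0.02,0,0,0,-0.03,0,0,0,-0.04,0,0,0,-0.04,0],
)

```text
t: 9.13
tool_pos: [0.5557, 0.174, 0.2439]
tcp_rot: [-3.106, -0.472, 0.0]
wrist_force: [-0.2, -0.5, -1.4]
finger_gap: 0.288
```

Call:
carry_out(
  steps=[0,0,-0.01,0,0,0,-0.02,0,0,0,-0.03,0,0,0,-0.04,0,0,0,-0.04,0],
)

```text
t: 9.55
tool_pos: [0.5557, 0.174, 0.2429]
tcp_rot: [-3.106, -0.472, 0.0]
wrist_force: [-0.0, -0.5, -1.0]
finger_gap: 0.282
```

Call:
carry_out(
  steps=[0,0,-0.01,0,0,0,-0.02,0,0,0,-0.03,0,0,0,-0.04,0,0,0,-0.04,0],
)

```text
t: 9.97
tool_pos: [0.5558, 0.174, 0.2419]
tcp_rot: [-3.106, -0.472, 0.0]
wrist_force: [0.3, -0.9, -0.8]
finger_gap: 0.283
```

Call:
carry_out(
  steps=[0,0,-0.01,0,0,0,-0.02,0,0,0,-0.03,0,0,0,-0.04,0,0,0,-0.05,0,0,0,-0.06,0,0,0,-0.07,0,0,0,-0.08,0,0,0,-0.09,0,0,0,-0.1,0,0,0,-0.1,0],
)

```text
t: 10.88
tool_pos: [0.5558, 0.174, 0.2395]
tcp_rot: [-3.106, -0.472, 0.0]
wrist_force: [-1.3, -0.8, -1.7]
finger_gap: 0.278
```

Call:
carry_out(
  steps=[0,0,-0.01,0,0,0,-0.02,0,0,0,-0.03,0,0,0,-0.04,0,0,0,-0.05,0,0,0,-0.06,0,0,0,-0.07,0,0,0,-0.08,0,0,0,-0.08,0],
)

```text
t: 11.63
tool_pos: [0.5558, 0.174, 0.2375]
tcp_rot: [-3.106, -0.472, 0.0]
wrist_force: [-0.2, -0.6, -0.4]
finger_gap: 0.281
```

Call:
carry_out(
  steps=[0,0,-0.01,0,0,0,-0.02,0,0,0,-0.03,0,0,0,-0.04,0,0,0,-0.05,0,0,0,-0.057,0,0,0,-0.064,0,0,0,-0.071,0,0,0,-0.078,0,0,0,-0.085,0,0,0,-0.092,0,0,0,-0.099,0,0,0,-0.106,0,0,0,-0.113,0,0,0,-0.12,0],
)

```text
t: 12.88
tool_pos: [0.5558, 0.174, 0.2345]
tcp_rot: [-3.106, -0.472, 0.0]
wrist_force: [-1.0, -0.7, -0.8]
finger_gap: 0.281
```

Call:
carry_out(
  steps=[0,0,-0.007,0,0,0,-0.014,0,0,0,-0.021,0,0,0,-0.028,0,0,0,-0.035,0,0,0,-0.042,0,0,0,-0.049,0,0,0,-0.056,0,0,0,-0.063,0,0,0,-0.07,0,0,0,-0.077,0,0,0,-0.084,0,0,0,-0.091,0,0,0,-0.098,0],
)

```text
t: 14.05
tool_pos: [0.5562, 0.1742, 0.233]
tcp_rot: [-3.106, -0.472, -0.002]
wrist_force: [-1.9, -2.4, 10.3]
finger_gap: 0.283
```

Contact with the sleeve (10 N). I'll press slowly.

Call:
carry_out(
  steps=[0,0,-0.006,0,0,0,-0.012,0,0,0,-0.018,0,0,0,-0.024,0,0,0,-0.03,0,0,0,-0.036,0,0,0,-0.042,0,0,0,-0.048,0,0,0,-0.054,0,0,0,-0.06,0,0,0,-0.066,0,0,0,-0.072,0],
)

```text
t: 15.05
tool_pos: [0.5563, 0.1742, 0.2314]
tcp_rot: [-3.106, -0.472, -0.003]
wrist_force: [-3.5, -3.4, 14.7]
finger_gap: 0.282
```

Call:
carry_out(
  steps=[0,0,-0.007,0,0,0,-0.014,0,0,0,-0.021,0,0,0,-0.028,0,0,0,-0.035,0,0,0,-0.042,0,0,0,-0.049,0,0,0,-0.056,0,0,0,-0.063,0,0,0,-0.07,0,0,0,-0.077,0,0,0,-0.084,0,0,0,-0.091,0,0,0,-0.098,0,0,0,-0.105,0,0,0,-0.112,0,0,0,-0.119,0,0,0,-0.126,0,0,0,-0.133,0,0,0,-0.14,0],
)

```text
t: 16.72
tool_pos: [0.5563, 0.1742, 0.228]
tcp_rot: [-3.106, -0.472, -0.003]
wrist_force: [-2.7, -2.0, 14.7]
finger_gap: 0.282
```

Call:
carry_out(
  steps=[0,0,-0.007,0,0,0,-0.014,0,0,0,-0.021,0,0,0,-0.028,0,0,0,-0.035,0,0,0,-0.042,0,0,0,-0.049,0,0,0,-0.056,0,0,0,-0.063,0,0,0,-0.07,0,0,0,-0.077,0,0,0,-0.084,0,0,0,-0.091,0,0,0,-0.098,0,0,0,-0.105,0,0,0,-0.112,0,0,0,-0.119,0,0,0,-0.126,0,0,0,-0.133,0,0,0,-0.14,0],
)

```text
t: 18.38
tool_pos: [0.5563, 0.1742, 0.2244]
tcp_rot: [-3.106, -0.472, -0.003]
wrist_force: [-2.7, -2.0, 12.6]
finger_gap: 0.281
```

Call:
carry_out(
  steps=[0,0,-0.007,0,0,0,-0.014,0,0,0,-0.021,0,0,0,-0.028,0,0,0,-0.035,0,0,0,-0.042,0,0,0,-0.049,0,0,0,-0.056,0,0,0,-0.063,0,0,0,-0.07,0,0,0,-0.077,0,0,0,-0.084,0,0,0,-0.091,0,0,0,-0.098,0,0,0,-0.105,0,0,0,-0.112,0,0,0,-0.119,0,0,0,-0.126,0,0,0,-0.133,0,0,0,-0.14,0],
)

```text
t: 20.05
tool_pos: [0.5559, 0.1741, 0.22]
tcp_rot: [-3.106, -0.472, -0.001]
wrist_force: [-1.7, -1.7, 7.9]
finger_gap: 0.281
```

Call:
carry_out(
  steps=[0,0,-0.01,0,0,0,-0.02,0,0,0,-0.03,0,0,0,-0.04,0,0,0,-0.05,0,0,0,-0.06,0,0,0,-0.07,0,0,0,-0.08,0,0,0,-0.09,0,0,0,-0.1,0,0,0,-0.11,0,0,0,-0.12,0,0,0,-0.13,0,0,0,-0.14,0,0,0,-0.15,0,0,0,-0.16,0],
)

```text
t: 21.38
tool_pos: [0.5559, 0.1741, 0.216]
tcp_rot: [-3.106, -0.472, -0.001]
wrist_force: [-1.0, -1.8, 8.2]
finger_gap: 0.282
```

Call:
carry_out(
  steps=[0,0,-0.015,0,0,0,-0.03,0,0,0,-0.05,0,0,0,-0.07,0,0,0,-0.09,0,0,0,-0.11,0,0,0,-0.13,0,0,0,-0.15,0,0,0,-0.17,0,0,0,-0.19,0,0,0,-0.21,0,0,0,-0.23,0,0,0,-0.25,0,0,0,-0.27,0,0,0,-0.29,0,0,0,-0.3,0],
)

```text
t: 22.72
tool_pos: [0.556, 0.174, 0.2086]
tcp_rot: [-3.106, -0.472, -0.001]
wrist_force: [-1.2, -1.7, 7.8]
finger_gap: 0.283
```

Call:
carry_out(
  steps=[0,0,-0.015,0,0,0,-0.03,0,0,0,-0.05,0,0,0,-0.07,0,0,0,-0.09,0,0,0,-0.11,0,0,0,-0.13,0,0,0,-0.15,0,0,0,-0.17,0,0,0,-0.19,0,0,0,-0.21,0,0,0,-0.23,0,0,0,-0.25,0],
)

```text
t: 23.8
tool_pos: [0.5557, 0.174, 0.2019]
tcp_rot: [-3.106, -0.472, 0.0]
wrist_force: [-0.6, -1.4, -0.7]
finger_gap: 0.283
```

The force has gone, so the sleeve let go. I'll retract and check the tray.

Call:
carry_out(
  steps=[0,0,0.1,0,0,0,0.3,0,0,0,0.6,0,0,0,0.9,0,0,0,1.2,0,0,0,1.5,0,0,0,1.8,0,0,0,2.1,0,0,0,2.4,0,0,0,2.6,0,0,0,2.6,0,0,0,2.6,0],
)

```text
t: 24.8
tool_pos: [0.5558, 0.1741, 0.2672]
tcp_rot: [-3.106, -0.472, -0.001]
wrist_force: [0.1, 0.3, -2.4]
finger_gap: 0.279
```

```bash
cat > g.py <<'E'
from h import *
o=manip.get_obs();print(o["t"],o["tool_pos"].round(4),o["wrist_force"].round(1))
ims=[]
for n,(x,y) in [("scene",(290,130)),("wrist",(220,90))]:
    p=manip.capture(n)
    for t in ["sleeve","drift"]:
        for q in manip.boxes_of(p,t)[:3]: print(n,t,round(q["conf"],2),q["centre"],px2w(p,q["centre"]).round(3))
    ims.append(cv2.resize(p["frame"][y:y+(100 if n=="scene" else 200),x:x+(133 if n=="scene" else 266),::-1],(400,300),interpolation=cv2.INTER_CUBIC))
cv2.imwrite("pics/chk.png",np.hstack(ims))
E
python3 g.py
```

```text
24.8 [0.5558 0.1741 0.2672] [ 0.1  0.3 -2.4]
scene drift 0.42 [380.0, 130.5] [0.568 0.171 0.25 ]
wrist drift 0.96 [325.9, 282.5] [0.567 0.177 0.291]
```

View pics/chk.png

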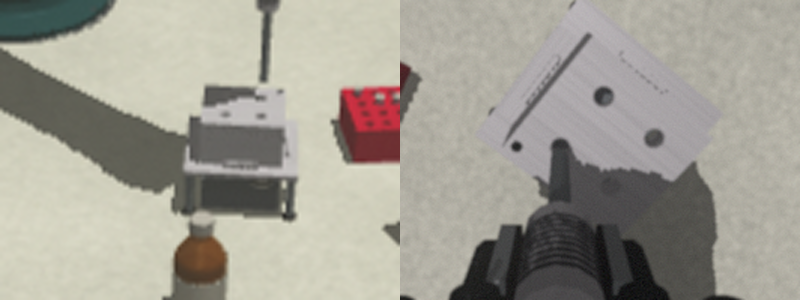

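The wrist view shows the jammed hole at (560,146) is now dark and empty. The scene view shows a light object in the tray at (262,182). I'm returning the drift to hole a at the pose where I grasped it.

Call:
carry_out(
  steps=[0,-0.3,0,0,0,-1,0,0,0,-2,0,0,-0.05,-3.2,0,0,-0.1,-4.4,0,0,-0.1,-5.6,0,0,-0.2,-6.8,0,0,-0.2,-8,0,0,-0.2,-9.2,0,0,-0.3,-10.4,0,0,-0.3,-11.6,0,0,-0.3,-12.8,0,0,-0.4,-14,0,0,-0.41,-15.2,0,0,-0.41,-16.1,0,0,-0.41,-16.75,0,0,-0.41,-16.98,0,0,-0.41,-16.98,0,0,-0.41,-16.98,0,0,-0.41,-16.98,0,0],
)

```text
t: 26.77
tool_pos: [0.5457, -0.2491, 0.267]
tcp_rot: [-3.105, -0.475, -0.0]
wrist_force: [0.3, -1.0, -1.2]
finger_gap: 0.288
```

```bash
cat > i.py <<'E'
from h import *
o=manip.get_obs();t=o["tool_pos"];print(o["t"],t.round(4),o["wrist_force"].round(1))
p=manip.capture("wrist");T=np.array(p["cam_to_world"]);K=np.array(p["camera_matrix"])
def proj(w): c=np.linalg.inv(T)@np.append(w,1); return (K@c[:3]/c[2])[:2].round(1)
print("tip",proj([t[0]-.0015,t[1]-.001,t[2]-.1275]),"hole a",proj([.5439,-.2511,.105]))
cv2.imwrite("pics/ret.png",cv2.resize(p["frame"][130:280,230:430,::-1],None,fx=4,fy=4,interpolation=cv2.INTER_CUBIC))
E
python3 i.py
```

```text
26.7667 [ 0.5457 -0.2491  0.267 ] [ 0.3 -1.  -1.2]
tip [325.8 195.3] hole a [326.7 185.1]
```

View pics/ret.png

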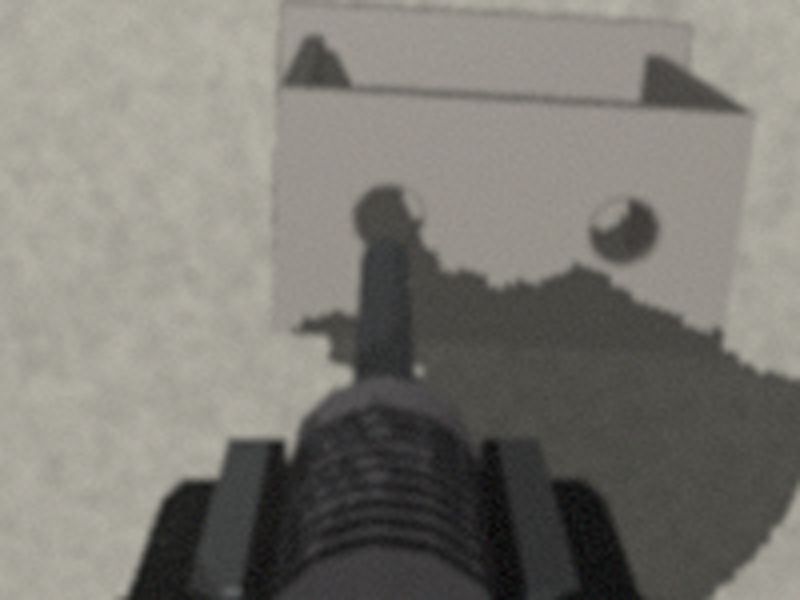

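The tip at crop (386,245) is lined up with hole a at (388,217). I'll lower it.

Call:
carry_out(
  steps=[0,-0.045,-0.3,0,0,-0.045,-0.7,0,0,-0.045,-1,0,0,-0.045,-1.2,0,0,-0.045,-1.3,0,0,-0.045,-1.36,0,0,-0.045,-1.42,0,0,-0.045,-1.48,0,0,-0.045,-1.54,0,0,-0.045,-1.6,0,0,-0.045,-1.6,0],
)

```text
t: 27.73
tool_pos: [0.5455, -0.2516, 0.2268]
tcp_rot: [-3.106, -0.472, 0.0]
wrist_force: [-0.1, -0.1, -1.2]
finger_gap: 0.284
```

Call:
carry_out(
  steps=[0,0.03,-0.2,0,0,0.03,-0.5,0,0,0.03,-0.9,0,0,0.03,-1.3,0,0,0.03,-1.7,0,0,0.03,-2.1,0,0,0.03,-2.5,0,0,0.03,-2.9,0,0,0.03,-3.2,0,0,0.03,-3.4,0,0,0.03,-3.5,0,0,0.03,-3.5,0,0,0.03,-3.5,0],
)

```text
t: 28.82
tool_pos: [0.5457, -0.2509, 0.1398]
tcp_rot: [3.106, 0.472, 0.0]
wrist_force: [0.4, -1.2, -1.2]
finger_gap: 0.283
```

Down 1.5 mm more, then release and go straight up.

Call:
carry_out(
  steps=[0,0,-0.02,0,0,0,-0.04,0,0,0,-0.06,0,0,0,-0.06,0],
)

```text
t: 29.15
tool_pos: [0.5455, -0.2509, 0.1381]
tcp_rot: [3.106, 0.472, 0.0]
wrist_force: [0.6, -0.3, -0.8]
finger_gap: 0.279
```

Call:
carry_out(
  steps=[0,0,0,0,0,0,0,0,0,0,0,0,0,0,0,0,0,0,0,0,0,0,0,0,0,0,0,0,0,0,0,0,0,0,0,0,0,0,0,0],
  grip=1,
)

```text
t: 29.98
tool_pos: [0.5455, -0.2508, 0.138]
tcp_rot: [-3.106, -0.472, 0.0]
wrist_force: [-0.7, -0.0, 0.4]
finger_gap: 1.0
```

Call:
carry_out(
  steps=[0,0,0.2,0,0,0,0.6,0,0,0,1.2,0,0,0,1.9,0,0,0,2.7,0,0,0,3.5,0,0,0,4.2,0,0,0,4.6,0,0,0,4.6,0,0,0,4.6,0,0,0,4.6,0],
)

```text
t: 30.9
tool_pos: [0.5451, -0.2507, 0.2521]
tcp_rot: [-3.105, -0.472, 0.002]
wrist_force: [-0.5, -0.3, 0.2]
finger_gap: 1.0
```

```bash
python3 c.py; python3 - <<'E'
from h import *
p=manip.capture("scene");print([(q["conf"],q["centre"],px2w(p,q["centre"]).round(3)) for q in manip.boxes_of(p,"sleeve")[:2]])
w=cv2.imread("pics/w1.png")[100:300,220:486]
cv2.imwrite("pics/fin.png",np.hstack([cv2.resize(p["frame"][180:205,350:383,::-1],(400,300),interpolation=cv2.INTER_CUBIC),cv2.resize(w,(400,300))]))
C=cloud(p);q=C[184:204,352:384].reshape(-1,3);d=(q-[.5635,.1465,0]);s=q[(q[:,2]>.008)&(q[:,2]<.05)&(abs(d[:,0])<.04)&(abs(d[:,1])<.04)];print(len(s),s.mean(0) if len(s) else "")
E
```

```text
30.9 [ 0.5451 -0.2507  0.2521] [-3.105e+00 -4.720e-01  2.000e-03] [ 0.56  0.38 -0.23  1.67  0.09  1.11 -0.97] 0.9995104957047724
[[ 0.297 -0.911 -0.286  0.619]
 [-0.955 -0.284 -0.086 -0.229]
 [-0.002  0.298 -0.954  0.378]
 [ 0.     0.     0.     1.   ]] [[315.5   0.  325.4]
 [  0.  315.5 196. ]
 [  0.    0.    1. ]]
handle 973 [ 0.5458 -0.2513  0.1616] [ 545.2 -251.5] [24.8 25.5] 13.01
rackplate 6518 [ 0.5574 -0.285   0.1057] [ 551.  -278.4] [ 60.5 110.3] 14.1
drift {'centre': [326.7, 202.2], 'conf': 0.64} [ 0.55  -0.251  0.162]
drift_handle {'centre': [325.3, 200.8], 'conf': 0.65} [ 0.55  -0.249  0.162]
[]
48 [0.58929876 0.13933932 0.01512519]
```

View pics/fin.png

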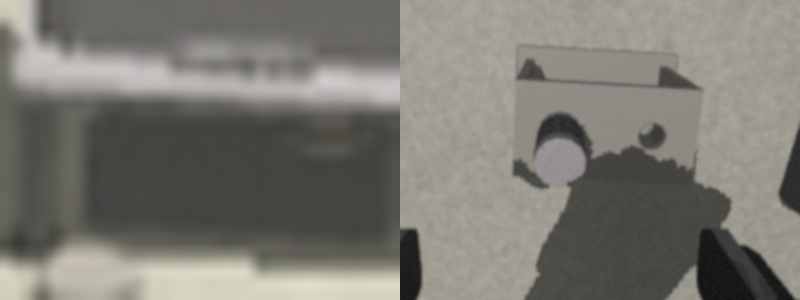

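The drift hangs in hole a again, with its handle top at the same height as before. A light ellipse shows under the block at scene pixel (377,191). I'll check its height to be sure the sleeve dropped.

```bash
python3 - <<'E'
from h import *
p=manip.capture("scene");C=cloud(p);g=p["frame"].mean(2)
for r in range(187,197): print(r,[(int(g[r,c]),*(C[r,c]*1000).round().tolist()) for c in range(373,381,2)])
E
```

```text
187 [(179, 619.0, 137.0, 63.0), (187, 620.0, 144.0, 62.0), (187, 626.0, 148.0, 66.0), (189, 622.0, 157.0, 62.0)]
188 [(133, 628.0, 134.0, 65.0), (149, 625.0, 142.0, 62.0), (148, 632.0, 146.0, 66.0), (149, 627.0, 156.0, 61.0)]
189 [(90, 627.0, 134.0, 60.0), (92, 628.0, 141.0, 60.0), (96, 627.0, 148.0, 58.0), (87, 630.0, 155.0, 59.0)]
190 [(64, 554.0, 162.0, 4.0), (73, 566.0, 166.0, 11.0), (83, 570.0, 172.0, 12.0), (67, 571.0, 179.0, 12.0)]
191 [(72, 556.0, 162.0, 1.0), (68, 561.0, 168.0, 3.0), (72, 572.0, 171.0, 9.0), (70, 574.0, 178.0, 9.0)]
192 [(67, 567.0, 158.0, 4.0), (78, 579.0, 161.0, 12.0), (84, 577.0, 169.0, 9.0), (71, 574.0, 178.0, 5.0)]
193 [(66, 573.0, 156.0, 4.0), (66, 573.0, 163.0, 3.0), (68, 574.0, 171.0, 2.0), (65, 575.0, 178.0, 1.0)]
194 [(68, 604.0, 144.0, 23.0), (67, 609.0, 149.0, 25.0), (66, 611.0, 156.0, 25.0), (67, 583.0, 175.0, 3.0)]
195 [(68, 602.0, 145.0, 17.0), (67, 612.0, 148.0, 23.0), (67, 617.0, 154.0, 25.0), (67, 617.0, 161.0, 24.0)]
196 [(67, 605.0, 144.0, 15.0), (67, 610.0, 149.0, 18.0), (68, 614.0, 155.0, 19.0), (67, 614.0, 163.0, 17.0)]
```

The sleeve lies at about (0.572, 0.172), roughly 10 mm above the bench, so it's in the tray. I'm handing in.

```bash
python3 -c "
from workcell import manip
print(manip.close_job())"
```

```text
the job is handed in; nothing more can be done
None
```

The sleeve is out of the block and lying in the catch tray, and the drift is hanging back in rack hole a. I handed the job in at about 31 s of the 72 s allowed.

- **Feeling for the hole:** I lined the tip up with the wrist camera, and it entered the hole without noticeable contact force on the block.
- **Pressing:** I pushed at about 2 mm/s for the first 13 mm of travel, then at 3 to 6 mm/s. The highest wrist force at the end of any move was about 15 N, but I didn't read it in between. The force fell to zero after 25 to 32 mm of travel, when the sleeve let go.
- **Sleeve check:** The jammed hole turned dark after the push. The depth image shows a light object in the tray, under that bore and about 10 mm above the bench. The detection network did not report the sleeve there because it is in shadow, so this rests on the image and the depth reading.
- **Drift check:** The handle top is at 0.1616 m, the same as at the start, and its centre is within about 1 mm of where it was. The gripper is open and about 11 cm above the position where it let go of the drift.
- **Rest of the bench:** The moves kept clear of the tube rack, bottle and tip box. I didn't measure them again at the end.

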